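# Shut and pin the clamshell jig, then hold it pressed shut

### The arm

A 6-joint arm with a two-finger parallel gripper is mounted at the origin on a cart in front of the work surface, level with it; the furniture and walls round the work are solid. World frame = base frame: x ahead of the robot, y to its left, z up, the work surface at z = 0. Lengths are in m, angles in rad, forces in N, time in s.
With the tool pointing down it reaches from about 0.25 to 0.725 m from the base axis. Payload 4 kg.
Tool frame: the origin (TCP) lies between the finger pads; the fingertips stand 11 mm ahead of it and the grasp point (between the pads) lies 8 mm behind it (bot.tip_extent is the distance from the TCP to the fingertips, in m); z points along the fingers, y is the line along which they close (so a half turn about z gives the same grasp; the last joint's range is limited). The gripper opens to 85 mm and grips with 20 to 120 N. Pads are 22 mm wide; open, the fingers measure 114 mm over their backs; the gripper's body (76 mm by 85 mm) begins 54 mm behind the grasp point. The pads swing forward as they close: fully open they stand 13 mm farther back than shut.
Start: joints at [-1.301, 0.241, 0.005, 1.335, 0, 1.571], TCP at [0.133, -0.482, 0.242] pointing down, gripper open.
Joint ranges: [-2.72, 2.72], [-1.05, 1.87], [-1.09, 1.28], [-1.99, 2.15], [-1.42, 1.44], [-3.14, 3.14]. Speed limits (rad/s): [2.79, 2.79, 3.14, 3.14, 3.14, 3.14].

### API

Orientations are given as a unit quaternion [x, y, z, w].
In Python, from workcell import bot gives the robot as it stands. The module is installed in compiled form; this text tells all that it offers.
- The arm moves only by the tool drive_tool, never from a script. Its argument "rows" is a list of rows, each an object of numbers: "dx", "dy", "dz": the shift along the tool's x, y, z in units of 50 mm (1.0 is 50 mm); "wx", "wy", "wz": the turn, a rotation vector about the tool's x, y, z in units of 5 degrees (1.0 is 5 degrees); "hand": the finger opening in mm, from 0 to 85.4. A call has 1 to 20 rows; each row is the pose to reach, as a shift and turn from the pose commanded when the call began, along the tool's axes at that moment; what a row does not reach only later rows make up. A row lasts 1/10 s, in which the tool goes at most 50 mm and 8.59 degrees, less where a joint would pass 70% of its speed; a pose out of reach is approached as far as the arm can. A call with a gripper value outside its range is refused whole. The fingers move at their own pace and stop on an object; the grip force is fixed at half the most. Time passes only in rows, so rows that repeat a pose let the fingers close. It gives the time, the measured TCP pose, the force, the opening and the grip force at its end, in the units of the state.
- bot.get_obs(): the state, without advancing time (a new reading comes with each control period).
- bot.camera(name): name is "scene" or "top" or "wrist"; returns the picture (384x512x3 uint8, red, green, blue); there is no depth.
- bot.get_calibration(name): a dict with "vfov" (degrees; the focal length in pixels is half the picture's height over the tangent of half this angle, whatever the lens; pixels are square), "cx", "cy" (the principal point, pixels), "k1" (the pictures are not rectified: a ray, as slopes to the right and down, at radius r is drawn at 1 + k1 r^2 times it, then the intrinsics apply), "origin" and "rotation" of the camera in the world; the wrist camera has in their place "mount" (4x4, takes a point from camera to tool coordinates, whose origin is the TCP and whose axes are the flange's). Camera axes: x right, y up, looking along -z (the intrinsics and any distortion apply to the point x, -y, -z); pixel columns grow to the right and rows downward; lengths in m; the calibration is good to about 2 mm. A picture is of the moment at which its call begins: read the wrist's pose just before it. get_calibration takes no time and is no camera call.
- bot.job_done(): hands the job in; it is judged then, once.
Trained networks look in the newest picture that a camera, given by its name, has taken for a name from the list of things; names that differ only in an ending like _2 or _b are one class to them, and where a whole thing is asked for, a point or a joint stands for the part that bears it (a point fixed in the world has none). Each returns a list of dicts, best first, with "score" (0 to 1); they miss things now and then, are a little off and sometimes report something else, mostly with a low value. They report only what shows in the picture. A call takes as long as a camera call.
- bot.look_for(camera, thing): "extent" ([centre column, centre row, width, height] in pixels, round what is visible of it).
- bot.outline_of(camera, thing): "region" (384x512 bool, what is visible of it) and "extent" ([centre column, centre row, width, height] in pixels, round what is visible of it).
The state is a dict: "clock": time; "joint_pos": joint angles; "joint_vel": joint speeds; "tau": joint torques, N m; "eef_pos": TCP position; "tool_rot": TCP orientation; "ft_force": force on the tool from outside, world axes, zero at the start; "ft_torque": the same for the moment, N m; "grip_width": finger opening in m; "grasp_force": force on a finger pad.
Only numpy, scipy, OpenCV 4.12 (cv2) and the standard library are available. Lean on these libraries where they do the work, as an engineer would, in place of code of your own. Each camera call takes 0.05 s, during which the arm holds its last target. There are 200 camera calls.

### The job

A seal head lies in the open clamshell jig on the bench. Swing the jig's hinged upper half shut, then put the longer of the two pins from the stand down through the aligned holes of both halves until its collar sits on the upper half. Spring plungers lift the halves slightly apart, so press the pin down by its head until the halves are fully shut and finish like that, still holding the pin and pressing; leave the short pin in the stand and do not knock the other things on the bench about.

Things in the scene. Friction and masses are not known exactly. Their poses are not given: they have to be found in the camera images.
- jig: Fixed lower half of the clamshell jig, aluminium on a dark plate (x +-50, y -75 to +95 mm). Origin: on the bench under the nest block's centre; z up. Nest block 80x90 mm, holding a dark seal head; pin lug 50x40 mm centred at y +65. Tops of both (parting plane) 52 mm above the bench. Hinge at the -y edge, axis along x. Two 8 mm brass spring plungers at x +-31, y +36 stand 5 mm proud
- lid_hinge (a point): Middle of the hinge axis: jig frame (0, -55, 52) mm. Its axes are those of the jig: x along the hinge, y towards the pin lug, z up
- lid (a joint): Angle of the hinged upper half, rad: 0 fully shut (level), 1.57 upright, 1.9 stop; starts at 1.45 to 1.85. Stiff hinge: it stays where left; 2 to 4 N at 95 mm from the axis swings it. Below 0.055 rad it rests on the plungers: left alone after closing it stays ajar at 0.03 to 0.055; about 9 N down at the pin hole shuts it fully
- lid_hole (a point): Mouth of the pin hole in the outer (when shut, upper) face of the upper half, 120 mm from the hinge axis; z = outward normal. Upper half 14 mm thick: 80 mm wide from 10 to 100 mm off the axis, then a tongue 40 mm wide to 141 mm. Inner face in the plane of the axis, outer face 14 mm from it and plain. Hole 14.5 mm across, right through, chamfered 2 mm
- jig_hole (a point): Mouth of the hole in the lower half's lug, in the parting plane 52 mm above the bench; vertical, 14.5 mm across, 40 mm deep. Straight below lid_hole when the upper half is shut (then lid_hole is 14 mm above it)
- long_pin: Pin to use, steel, about 0.09 kg. Origin: centre of its lower tip; z along the pin. Shank 12 mm across, 46 mm long, tip tapered over 4 mm; collar 26 mm across (46 to 51 mm above the tip); plain round head 20 mm across (51 to 81 mm), gripped from above. Stands loosely in one of the stand's two holes (which varies), tip 12 mm above the bench, 20 mm taller than the short pin
- long_pin_collar (a point): Centre of the underside of the long pin's collar, 46 mm above its tip
- short_pin: Another pin with the same collar and head but a shank only 26 mm long; stays in the stand. Origin: centre of its lower tip
- pin_stand: Black block 50 mm along its x, 130 mm along its y, 34 mm tall, fixed to the bench, with two upright blind holes 80 mm apart along its y (at y -40 and +40 mm), 13.5 mm across, floor 12 mm above the bench. Origin: centre of the underside
- threadlock: Bystander: small red upright bottle 24x36x106 mm behind the work. Origin: centre of the underside
- shims: Bystander: low stack of steel shims, 32 mm across, 8 mm tall, near the front edge. Origin: centre of the underside
- drift: Bystander: brass rod 16x120x17 mm lying near the front edge, to the right. Origin: centre of the underside

How it is judged:
By the outcome, as a careful person would: the job done as asked, in the order asked, and still so for the second after the job is handed in, while the arm keeps its last pose, push and grip.
It also fails if it takes over 64 s, if anything falls off the work surface, if the arm or the gripper's body presses on something with over 40 N, if the wrist force passes 120 N, or if a joint passes its speed limit or range.

## Working session

There is one attempt and no reset: what is moved stays moved. The work goes in short steps, Python scripts to look and compute and a tool call to move; the robot and the scene stay as the last step left them, time stands still between calls to the robot, and variables do not carry over. Pictures are saved under pics/ and viewed, at most 10 in all, crops included, and the job is handed in when it is done.

Besides the shell and the picture viewer there is one more tool, called after "Call:" as a command line: name --argument value ..., lists and objects as JSON in quotes. drive_tool: Moves the arm, as the interface text tells. Its arguments: {"type":"object","properties":{"rows":{"type":"array","items":{"type":"object","properties":{"dx":{"type":"number"},"dy":{"type":"number"},"dz":{"type":"number"},"wx":{"type":"number"},"wy":{"type":"number"},"wz":{"type":"number"},"hand":{"type":"number"}}}}},"required":["rows"]}

```bash
mkdir -p pics; cat > h.py <<'E'
import numpy as np, cv2
from scipy.spatial.transform import Rotation as R
from workcell import bot
def cam(name):
    c=bot.get_calibration(name)
    if 'mount' in c:
        o=bot.get_obs(); M=np.array(c['mount']); Rt=R.from_quat(o['tool_rot']).as_matrix()
        return c,Rt@M[:3,:3],Rt@M[:3,3]+np.array(o['eef_pos'])
    return c,np.array(c['rotation']).reshape(3,3) if np.size(c['rotation'])==9 else R.from_quat(c['rotation']).as_matrix(),np.array(c['origin'])
def ray(C,u,v):
    c,Rm,o=C; f=192/np.tan(np.radians(c['vfov'])/2)
    d=np.array([(u-c['cx'])/f,(v-c['cy'])/f]); s=d.copy()
    for _ in range(30): s=d/(1+c['k1']*(s@s))
    return o,Rm@np.array([s[0],-s[1],-1])
def atz(C,u,v,z):
    o,d=ray(C,u,v); return o+d*(z-o[2])/d[2]
def proj(C,p):
    c,Rm,o=C; f=192/np.tan(np.radians(c['vfov'])/2)
    q=(np.atleast_2d(p)-o)@Rm; s=np.c_[q[:,0],-q[:,1]]/-q[:,2:]
    s=s*(1+c['k1']*(s**2).sum(1,keepdims=True)); return s*f+[c['cx'],c['cy']]
def save(n,im): cv2.imwrite('pics/'+n,im[:,:,::-1])
E
python3 - <<'E'
from h import *
for n in ['scene','top']:
    C=cam(n); im=bot.camera(n); save(n+'0.png',cv2.resize(im,(800,600))); print(n,C[0]['vfov'],C[0]['k1'],C[2],C[1].round(3).tolist())
    for t in ['jig','lid','long_pin','short_pin','pin_stand','threadlock','shims','drift']:
        for r in bot.look_for(n,t)[:2]: print(t,round(r['score'],2),np.round(r['extent'],1))
print(bot.get_obs())
E
```

```text
scene 43.15319790810227 -0.09965802701701587 [-0.09075616  0.86898992  1.05419644] [[-0.796, 0.414, -0.442], [-0.605, -0.569, 0.557], [-0.021, 0.711, 0.703]]
jig 0.82 [277.6 167.9  61.9  82.1]
lid 0.66 [299.4 148.8  21.9  49.7]
long_pin 0.62 [204.2 247.2  10.5  17.5]
pin_stand 0.84 [208.5 249.4  27.   47. ]
threadlock 0.63 [204.8 179.9  12.4  31.9]
threadlock 0.57 [278.5 167.6  60.   80.4]
shims 0.38 [288.9 239.6  13.8  13.1]
drift 0.78 [352.7 178.   36.6  11. ]
top 43.023245354238036 -0.08087134061409158 [0.31757306 0.105725   1.34541529] [[-0.023, 0.988, -0.151], [-1.0, -0.022, 0.008], [0.005, 0.152, 0.988]]
jig 0.94 [322.6 197.2  78.5  45.8]
lid 0.66 [319.8 193.9  80.5  47.9]
lid 0.64 [346.2 198.   22.5  34.6]
long_pin 0.54 [347.9 197.8  19.7  31.5]
long_pin 0.43 [185.  201.1  10.8  10.8]
short_pin 0.65 [320.9 196.6  79.1  48.2]
short_pin 0.62 [211.8 191.   10.4   9.8]
pin_stand 0.84 [200.  195.2  49.2  33.1]
threadlock 0.6 [265.1 133.5  15.5  25.8]
drift 0.67 [375.9 253.2  37.1  30.3]
{'clock': 0.9, 'joint_pos': array([-1.30099100e+00,  2.40530614e-01,  5.01180923e-03,  1.33522687e+00,
        8.68419286e-06,  1.57081417e+00]), 'joint_vel': array([-3.13216020e-04, -5.70057056e-04, -8.25589465e-05, -3.13269817e-04,
       -1.65130238e-04, -2.37294005e-04]), 'tau': array([-8.43051766e-04, -3.72196949e+01,  2.52692109e+01,  1.01599526e-03,
       -1.37399529e-04,  5.25290638e-07]), 'eef_pos': array([ 0.13327287, -0.48190538,  0.24234567]), 'tool_rot': array([9.90915627e-01, 1.34485015e-01, 7.70897565e-06, 2.45112515e-05]), 'ft_force': array([ 0.1310232 , -0.30098684,  0.09291521]), 'ft_torque': array([-0.00308431,  0.01029368, -0.03199103]), 'grasp_force': 0.0, 'grip_width': 0.08569104684697769}
```

```bash
python3 - <<'E'
from h import *
im=bot.camera('top'); a=cv2.resize(im[120:280,160:410],(800,512),interpolation=cv2.INTER_CUBIC); save('t1.png',a)
im=bot.camera('scene'); a=cv2.resize(im[110:290,170:400],(766,600),interpolation=cv2.INTER_CUBIC); save('s1.png',a)
E
```

```text
(no output)
```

View pics/t1.png

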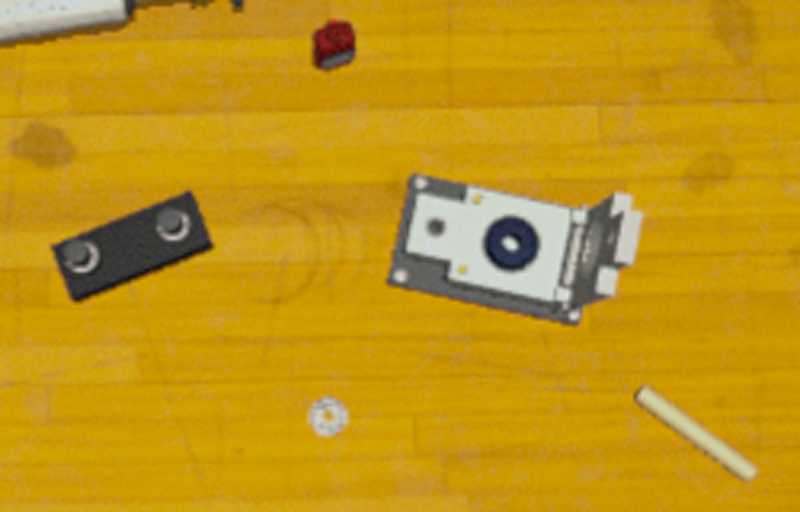

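View pics/s1.png

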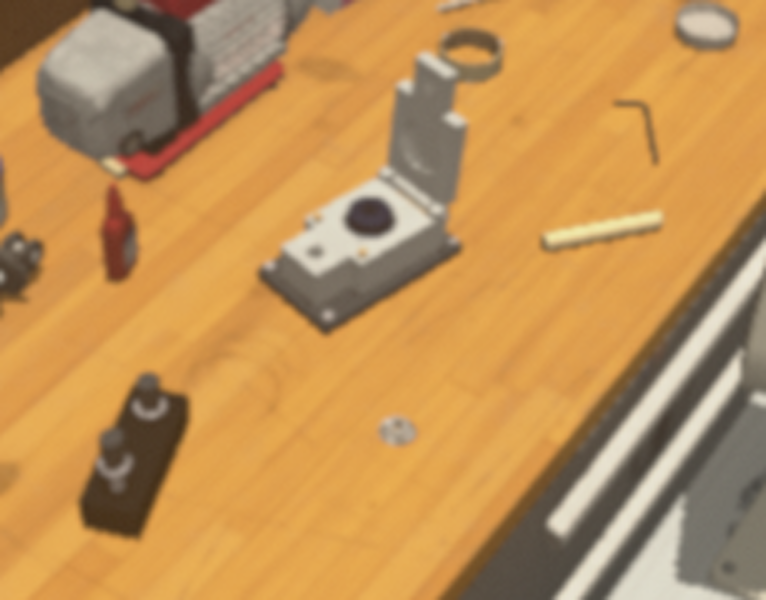

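The top crop shows the jig with its lug to the left: hole at crop (436,227), plungers at (476,199) and (462,268). The pins are at (172,222) and (80,255). In the scene view the near, lower-left pin shows shank under its collar, so it is the long one.

```bash
python3 - <<'E'
from h import *
from scipy.optimize import least_squares as LS
T=cam('top');S=cam('scene')
t=lambda a:np.array(a)/3.2+[160,120]; s=lambda a:np.array(a)*[230/766,180/600]+[170,110]
J=np.array([[0,65,52],[31,36,57],[-31,36,57],[25,85,52],[-25,85,52],[0,0,52]])/1e3
pt=t([[436,227],[476,199],[462,268],[416,193],[406,252],[511,243]])
ps=s([[316,251],[312,217],[361,253]])
W=lambda q,P:np.c_[P[:,:2]@np.array([[np.cos(q[2]),np.sin(q[2])],[-np.sin(q[2]),np.cos(q[2])]])+q[:2],P[:,2]]
f=lambda q:(proj(T,W(q,J[:5]))-pt[:5]).ravel()
q=LS(f,[.4,-.1,0]).x; print('top fit',q,f(q).round(1))
print('scene resid',(proj(S,W(q,J[:3]))-ps).round(1))
g=lambda q:np.r_[f(q),(proj(S,W(q,J[:3]))-ps).ravel()]
q2=LS(g,q).x;print('both',q2,W(q2,J[:1]))
print('z from scene/pin: left pin, right pin')
for n,a,b in [('L',(78,254),(112,436)),('R',(170,220),(148,383))]:
    A,B=t(a),s(b)
    o1,d1=ray(T,*A);o2,d2=ray(S,*B)
    k=np.linalg.lstsq(np.c_[d1,-d2],o2-o1,rcond=None)[0]; print(n,o1+k[0]*d1,o2+k[1]*d2)
    for z in (.093,.073): print(z,atz(T,*A,z),atz(S,*B,z))
cs=t([[52,245],[188,192],[213,245],[75,301]]);print([atz(T,*c,.034).round(4).tolist() for c in cs])
# lid angle: tip end corners from scene
def lid(q,a,P): # P x,r,n (n outward)
    y=P[:,1]*np.cos(a)-P[:,2]*np.sin(a);z=P[:,1]*np.sin(a)+P[:,2]*np.cos(a)
    return W(q,np.c_[P[:,0],y-.055,z+.052])
P=np.array([[-20,141,0],[20,141,0],[20,141,14],[-20,141,14],[-40,100,0]])/1e3
for a in np.arange(1.4,1.9,.1): print(round(a,2),((proj(S,lid(q2,a,P))-[170,110])*766/230).round().tolist(),((proj(T,lid(q2,a,P))-[160,120])*3.2).round().tolist())
E
```

```text
top fit [ 0.5140516  -0.04695501 -0.22254195] [-0.4  0.1 -0.  -0.5  0.1  0.3  0.4  0.3 -0.1 -0.2]
scene resid [[ 0.8 -0.7]
 [ 2.4 -1.3]
 [ 1.4 -1.6]]
both [ 0.51537813 -0.04545895 -0.21055044] [[0.52896301 0.01810559 0.052     ]]
z from scene/pin: left pin, right pin
L [0.50671359 0.31074125 0.08860536] [0.51072439 0.31330807 0.08962767]
0.093 [0.50605223 0.31002437 0.093     ] [0.50862149 0.31525084 0.093     ]
0.073 [0.50906208 0.31328686 0.073     ] [0.52109298 0.30372897 0.073     ]
R [0.53727344 0.23781908 0.06477578] [0.53929558 0.23909108 0.06525389]
0.093 [0.53243143 0.23490784 0.093     ] [0.52161863 0.25676373 0.093     ]
0.073 [0.53586253 0.23697078 0.073     ] [0.53436056 0.2440249  0.073     ]
[[0.5232, 0.3419, 0.034], [0.5665, 0.2254, 0.034], [0.5202, 0.2045, 0.034], [0.4747, 0.3221, 0.034]]
1.4 [[416.0, 93.0], [384.0, 72.0], [395.0, 63.0], [427.0, 84.0], [435.0, 137.0]] [[565.0, 246.0], [574.0, 195.0], [593.0, 197.0], [584.0, 249.0], [562.0, 281.0]]
1.5 [[427.0, 84.0], [395.0, 64.0], [407.0, 56.0], [439.0, 77.0], [444.0, 131.0]] [[584.0, 249.0], [593.0, 198.0], [611.0, 201.0], [603.0, 252.0], [575.0, 283.0]]
1.6 [[439.0, 77.0], [407.0, 57.0], [418.0, 51.0], [450.0, 71.0], [452.0, 126.0]] [[603.0, 253.0], [611.0, 201.0], [629.0, 205.0], [621.0, 256.0], [588.0, 285.0]]
1.7 [[450.0, 72.0], [418.0, 51.0], [429.0, 47.0], [461.0, 67.0], [460.0, 121.0]] [[621.0, 256.0], [629.0, 205.0], [647.0, 209.0], [638.0, 260.0], [600.0, 288.0]]
1.8 [[461.0, 68.0], [429.0, 47.0], [440.0, 44.0], [472.0, 64.0], [467.0, 118.0]] [[638.0, 260.0], [646.0, 209.0], [663.0, 213.0], [655.0, 264.0], [612.0, 290.0]]
```

The lid is at about 1.67 rad and the long pin is at about (0.507, 0.310). The jig hole is at about (0.529, 0.018), with the jig yawed -0.217. I'm moving behind the lid with the fingers closed.

Call:
drive_tool --rows '[{"dx": 0.8, "dy": -0.4, "hand": 0}, {"dx": 1.6, "dy": -0.8, "hand": 0}, {"dx": 2.4, "dy": -1.15, "hand": 0}, {"dx": 3.3, "dy": -1.55, "hand": 0}, {"dx": 4.2, "dy": -2, "hand": 0}, {"dx": 5.1, "dy": -2.4, "hand": 0}, {"dx": 6, "dy": -2.85, "hand": 0}, {"dx": 6.8, "dy": -3.2, "hand": 0}, {"dx": 7.6, "dy": -3.6, "hand": 0}, {"dx": 8.4, "dy": -4, "hand": 0}, {"dx": 8.4, "dy": -4, "hand": 0}, {"dx": 8.4, "dy": -4, "hand": 0}]'

```text
invalid input at $.rows[0]: expected keys dx, dy, dz, wx, wy, wz, hand
```

```bash
python3 - <<'E'
from h import *
o=bot.get_obs(); print(o['joint_pos'].round(3),o['eef_pos'],o['tool_rot'],o['clock'])
im=bot.camera('wrist'); C=cam('wrist'); print(bot.get_calibration('wrist')['mount'])
save('w1.png',cv2.resize(im,(640,480)))
P=np.array([[-20,141,0],[20,141,0],[20,141,14],[-20,141,14]])/1e3
q=[.515,-.046,-.217]
for a in (1.5,1.6,1.7,1.8):
    y=P[:,1]*np.cos(a)-P[:,2]*np.sin(a)-.055;z=P[:,1]*np.sin(a)+P[:,2]*np.cos(a)+.052
    w=np.c_[P[:,0]*np.cos(q[2])-y*np.sin(q[2])+q[0],P[:,0]*np.sin(q[2])+y*np.cos(q[2])+q[1],z]
    print(a,(proj(C,w)*1.25).round().tolist())
E
```

```text
[-1.301  0.241  0.005  1.335 -0.     1.571] [ 0.13326768 -0.48193087  0.24232052] [ 9.90914447e-01  1.34493713e-01 -2.82140860e-06  1.50262038e-05] 1.0
[[ 1.20177401e-03  9.60034080e-01  2.79880546e-01  7.09625307e-02]
 [ 9.99999015e-01 -1.35668565e-03  3.59766479e-04  1.11488318e-03]
 [ 7.25098003e-04  2.79879838e-01 -9.60034765e-01 -1.32203930e-01]
 [ 0.00000000e+00  0.00000000e+00  0.00000000e+00  1.00000000e+00]]
1.5 [[-2514.0, -3792.0], [-3473.0, -6010.0], [-3094.0, -5567.0], [-2263.0, -3537.0]]
1.6 [[-2214.0, -3468.0], [-3012.0, -5432.0], [-2549.0, -4818.0], [-1910.0, -3124.0]]
1.7 [[-1871.0, -3068.0], [-2487.0, -4711.0], [-2017.0, -4041.0], [-1557.0, -2689.0]]
1.8 [[-1528.0, -2645.0], [-1972.0, -3961.0], [-1547.0, -3323.0], [-1235.0, -2275.0]]
```

View pics/w1.png

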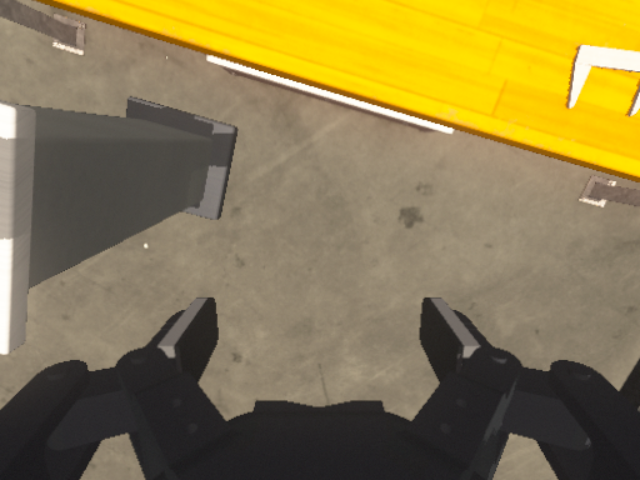

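That move was refused because every key is needed, and the picture is still the start view: floor, table edge and open fingers. I'll resend it with full rows.

Call:
drive_tool --rows '[{"dx": 0.8, "dy": -0.4, "dz": 0, "wx": 0, "wy": 0, "wz": 0, "hand": 0}, {"dx": 1.6, "dy": -0.8, "dz": 0, "wx": 0, "wy": 0, "wz": 0, "hand": 0}, {"dx": 2.4, "dy": -1.15, "dz": 0, "wx": 0, "wy": 0, "wz": 0, "hand": 0}, {"dx": 3.3, "dy": -1.55, "dz": 0, "wx": 0, "wy": 0, "wz": 0, "hand": 0}, {"dx": 4.2, "dy": -2, "dz": 0, "wx": 0, "wy": 0, "wz": 0, "hand": 0}, {"dx": 5.1, "dy": -2.4, "dz": 0, "wx": 0, "wy": 0, "wz": 0, "hand": 0}, {"dx": 6, "dy": -2.85, "dz": 0, "wx": 0, "wy": 0, "wz": 0, "hand": 0}, {"dx": 6.8, "dy": -3.2, "dz": 0, "wx": 0, "wy": 0, "wz": 0, "hand": 0}, {"dx": 7.6, "dy": -3.6, "dz": 0, "wx": 0, "wy": 0, "wz": 0, "hand": 0}, {"dx": 8.4, "dy": -4, "dz": 0, "wx": 0, "wy": 0, "wz": 0, "hand": 0}, {"dx": 8.4, "dy": -4, "dz": 0, "wx": 0, "wy": 0, "wz": 0, "hand": 0}, {"dx": 8.4, "dy": -4, "dz": 0, "wx": 0, "wy": 0, "wz": 0, "hand": 0}]'

```text
clock: 2.25
eef_pos: [0.4851, -0.1763, 0.2419]
tool_rot: [0.991, 0.136, -0.001, -0.0]
ft_force: [0.1, -1.6, -0.1]
grip_width: 0.0005
grasp_force: 0.0
```

```bash
python3 - <<'E'
from h import *
o=bot.get_obs(); print(o['joint_pos'].round(3),o['eef_pos'],o['tool_rot'],o['clock'])
im=bot.camera('wrist'); C=cam('wrist')
save('w2.png',cv2.resize(im,(640,480)))
P=np.array([[-20,141,0],[20,141,0],[20,141,14],[-20,141,14]])/1e3
q=[.515,-.046,-.217]
for a in (1.5,1.6,1.7,1.8):
    y=P[:,1]*np.cos(a)-P[:,2]*np.sin(a)-.055;z=P[:,1]*np.sin(a)+P[:,2]*np.cos(a)+.052
    w=np.c_[P[:,0]*np.cos(q[2])-y*np.sin(q[2])+q[0],P[:,0]*np.sin(q[2])+y*np.cos(q[2])+q[1],z]
    print(a,(proj(C,w)*1.25).round().tolist())
E
```

```text
[-0.348  0.274  0.048  1.346 -0.     2.521] [ 0.48508568 -0.17631925  0.24192353] [ 9.90740044e-01  1.35771448e-01 -5.26420250e-04 -4.59760246e-05] 2.25
1.5 [[155.0, 226.0], [182.0, 160.0], [207.0, 173.0], [178.0, 238.0]]
1.6 [[179.0, 238.0], [207.0, 173.0], [232.0, 186.0], [203.0, 249.0]]
1.7 [[204.0, 249.0], [233.0, 185.0], [257.0, 197.0], [227.0, 259.0]]
1.8 [[228.0, 259.0], [257.0, 197.0], [281.0, 208.0], [250.0, 267.0]]
```

View pics/w2.png

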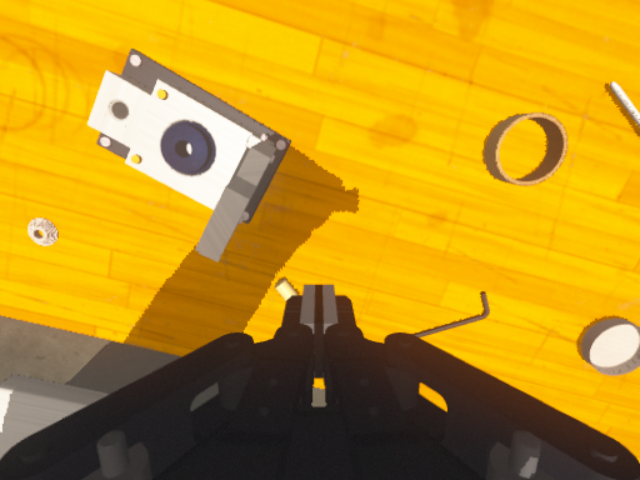

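The wrist view shows the lid tongue's edge at about (197–222, 258) running up to about (232, 190), which fits roughly 1.68 rad, so the estimate holds. Next I rotate the tool so its x axis lies along jig y, and descend behind the lid.

Call:
drive_tool --rows '[{"dx": 0, "dy": 0, "dz": 0, "wx": 0, "wy": 0, "wz": -1.6, "hand": 0}, {"dx": 0, "dy": 0, "dz": 0, "wx": 0, "wy": 0, "wz": -3.2, "hand": 0}, {"dx": 0, "dy": 0, "dz": 0, "wx": 0, "wy": 0, "wz": -4.8, "hand": 0}, {"dx": 0, "dy": 0, "dz": 0.3, "wx": 0, "wy": 0, "wz": -6.4, "hand": 0}, {"dx": 0, "dy": 0, "dz": 0.6, "wx": 0, "wy": 0, "wz": -8, "hand": 0}, {"dx": 0, "dy": 0, "dz": 0.9, "wx": 0, "wy": 0, "wz": -9.6, "hand": 0}, {"dx": 0, "dy": 0, "dz": 1.2, "wx": 0, "wy": 0, "wz": -11.2, "hand": 0}, {"dx": 0, "dy": 0, "dz": 1.5, "wx": 0, "wy": 0, "wz": -12.4, "hand": 0}, {"dx": 0, "dy": 0, "dz": 1.74, "wx": 0, "wy": 0, "wz": -12.4, "hand": 0}, {"dx": 0, "dy": 0, "dz": 1.74, "wx": 0, "wy": 0, "wz": -12.4, "hand": 0}, {"dx": 0, "dy": 0, "dz": 1.74, "wx": 0, "wy": 0, "wz": -12.4, "hand": 0}]'

```text
clock: 3.4
eef_pos: [0.4844, -0.1778, 0.1556]
tool_rot: [0.781, 0.625, -0.0, -0.0]
ft_force: [0.2, -0.0, 0.2]
grip_width: -0.0004
grasp_force: 0.0
```

Call:
drive_tool --rows '[{"dx": 0.4, "dy": 0, "dz": 0, "wx": 0, "wy": 0, "wz": 0, "hand": 0}, {"dx": 0.7, "dy": 0, "dz": 0, "wx": 0, "wy": 0, "wz": 0, "hand": 0}, {"dx": 0.9, "dy": 0, "dz": -0.02, "wx": 0, "wy": 0, "wz": 0, "hand": 0}, {"dx": 1.15, "dy": 0, "dz": -0.05, "wx": 0, "wy": 0, "wz": 0, "hand": 0}, {"dx": 1.41, "dy": 0, "dz": -0.08, "wx": 0, "wy": 0, "wz": 0, "hand": 0}, {"dx": 1.6, "dy": 0, "dz": -0.06, "wx": 0, "wy": 0, "wz": 0, "hand": 0}, {"dx": 1.79, "dy": 0, "dz": -0.03, "wx": 0, "wy": 0, "wz": 0, "hand": 0}, {"dx": 1.97, "dy": 0, "dz": 0.02, "wx": 0, "wy": 0, "wz": 0, "hand": 0}, {"dx": 2.15, "dy": 0, "dz": 0.09, "wx": 0, "wy": 0, "wz": 0, "hand": 0}, {"dx": 2.32, "dy": 0, "dz": 0.18, "wx": 0, "wy": 0, "wz": 0, "hand": 0}, {"dx": 2.48, "dy": 0, "dz": 0.28, "wx": 0, "wy": 0, "wz": 0, "hand": 0}, {"dx": 2.63, "dy": 0, "dz": 0.41, "wx": 0, "wy": 0, "wz": 0, "hand": 0}, {"dx": 2.77, "dy": 0, "dz": 0.54, "wx": 0, "wy": 0, "wz": 0, "hand": 0}, {"dx": 2.89, "dy": 0, "dz": 0.69, "wx": 0, "wy": 0, "wz": 0, "hand": 0}, {"dx": 3.0, "dy": 0, "dz": 0.84, "wx": 0, "wy": 0, "wz": 0, "hand": 0}, {"dx": 3.09, "dy": 0, "dz": 1.01, "wx": 0, "wy": 0, "wz": 0, "hand": 0}, {"dx": 3.17, "dy": 0, "dz": 1.19, "wx": 0, "wy": 0, "wz": 0, "hand": 0}, {"dx": 3.21, "dy": 0, "dz": 1.33, "wx": 0, "wy": 0, "wz": 0, "hand": 0}, {"dx": 3.24, "dy": 0, "dz": 1.43, "wx": 0, "wy": 0, "wz": 0, "hand": 0}, {"dx": 3.24, "dy": 0, "dz": 1.43, "wx": 0, "wy": 0, "wz": 0, "hand": 0}]'

```text
clock: 5.4
eef_pos: [0.519, -0.019, 0.0827]
tool_rot: [0.78, 0.626, -0.001, -0.001]
ft_force: [-0.3, 0.1, -0.3]
grip_width: -0.0003
grasp_force: 0.0
```

Call:
drive_tool --rows '[{"dx": 0, "dy": 0, "dz": 0.05, "wx": 0, "wy": 0, "wz": 0, "hand": 0}, {"dx": 0, "dy": 0, "dz": 0.09, "wx": 0, "wy": 0, "wz": 0, "hand": 0}, {"dx": 0, "dy": 0, "dz": 0.09, "wx": 0, "wy": 0, "wz": 0, "hand": 0}]'

```text
clock: 5.7
eef_pos: [0.5201, -0.019, 0.0796]
tool_rot: [0.78, 0.626, 0.0, 0.0]
ft_force: [-0.9, -0.0, 1.4]
grip_width: 0.0002
grasp_force: 0.6
```

```bash
python3 - <<'E'
from h import *
im=bot.camera('top'); save('t2.png',cv2.resize(im[120:280,160:410],(800,512),interpolation=cv2.INTER_CUBIC))
E
```

```text
(no output)
```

View pics/t2.png

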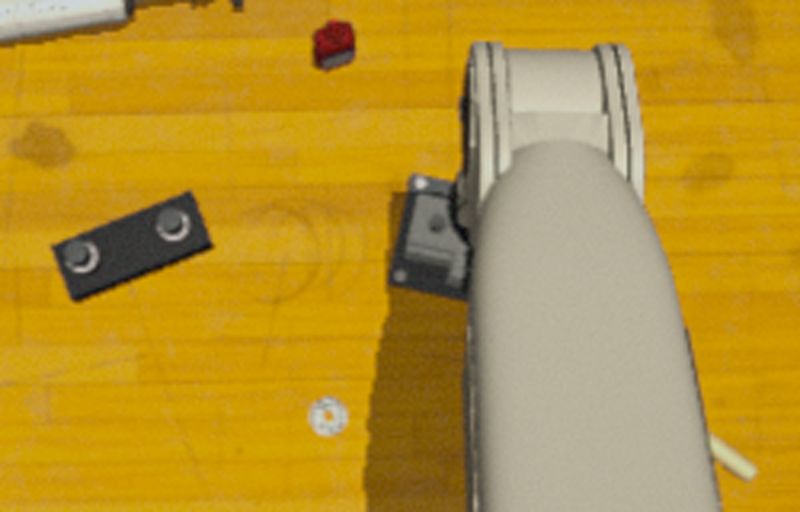

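The top view shows the lid shut, with the tongue and hole at crop (436,222). I'm raising to view the hole with the wrist camera.

Call:
drive_tool --rows '[{"dx": 0, "dy": 0, "dz": -0.5, "wx": 0, "wy": 0, "wz": 0, "hand": 50}, {"dx": 0, "dy": 0, "dz": -1.2, "wx": 0, "wy": 0, "wz": 0, "hand": 50}, {"dx": 0, "dy": 0, "dz": -1.9, "wx": 0, "wy": 0, "wz": 0, "hand": 50}, {"dx": 0, "dy": 0, "dz": -2.4, "wx": 0, "wy": 0, "wz": 0, "hand": 50}, {"dx": 0, "dy": 0, "dz": -2.4, "wx": 0, "wy": 0, "wz": 0, "hand": 50}, {"dx": 0, "dy": 0, "dz": -2.4, "wx": 0, "wy": 0, "wz": 0, "hand": 50}]'

```text
clock: 6.35
eef_pos: [0.5203, -0.0193, 0.1996]
tool_rot: [0.78, 0.626, 0.0, 0.001]
ft_force: [-0.4, 0.2, 0.6]
grip_width: 0.0497
grasp_force: 0.0
```

```bash
python3 - <<'E'
from h import *
C=cam('wrist'); im=bot.camera('wrist'); np.save('w3.npy',im); save('w3.png',cv2.resize(im,(800,600)))
print(bot.get_obs()['eef_pos'])
for p in [(.529,.018,.071),(.5073,.311,.093)]: print(proj(C,p), proj(C,p)*800/512)
E
```

```text
[ 0.51946314 -0.01927151  0.19855367]
[[254.51158659 147.35369563]] [[397.67435405 230.24014942]]
[[  97.67950583 -375.92313134]] [[ 152.62422786 -587.37989272]]
```

View pics/w3.png

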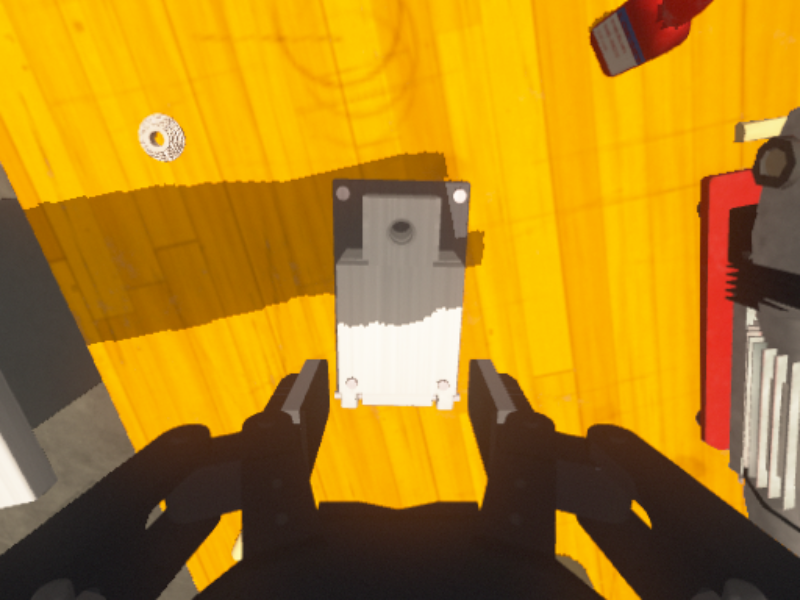

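The hole is at (401,232) in the 800-pixel view, against a prediction of (398,230). Next I move over to the stand.

Call:
drive_tool --rows '[{"dx": 0.7, "dy": -0.15, "dz": 0, "wx": 0, "wy": 0, "wz": -0.8, "hand": 50}, {"dx": 1.5, "dy": -0.32, "dz": 0, "wx": 0, "wy": 0, "wz": -1.7, "hand": 50}, {"dx": 2.3, "dy": -0.5, "dz": 0, "wx": 0, "wy": 0, "wz": -2.6, "hand": 50}, {"dx": 3.1, "dy": -0.66, "dz": 0, "wx": 0, "wy": 0, "wz": -3.5, "hand": 50}, {"dx": 3.9, "dy": -0.83, "dz": 0, "wx": 0, "wy": 0, "wz": -4.5, "hand": 50}, {"dx": 4.7, "dy": -1, "dz": 0, "wx": 0, "wy": 0, "wz": -5.5, "hand": 50}, {"dx": 5.3, "dy": -1.12, "dz": 0, "wx": 0, "wy": 0, "wz": -6.6, "hand": 50}, {"dx": 5.6, "dy": -1.2, "dz": 0, "wx": 0, "wy": 0, "wz": -6.6, "hand": 50}, {"dx": 5.6, "dy": -1.2, "dz": 0, "wx": 0, "wy": 0, "wz": -6.6, "hand": 50}, {"dx": 5.6, "dy": -1.2, "dz": 0, "wx": 0, "wy": 0, "wz": -6.6, "hand": 50}, {"dx": 5.6, "dy": -1.2, "dz": 0, "wx": 0, "wy": 0, "wz": -6.6, "hand": 50}]'

```text
clock: 7.5
eef_pos: [0.5221, 0.2656, 0.1989]
tool_rot: [0.571, 0.821, -0.001, -0.0]
ft_force: [0.2, -0.2, -0.2]
grip_width: 0.0501
grasp_force: 0.0
```

```bash
python3 - <<'E'
from h import *
# lid hole from previous wrist view (pose before picture)
C0=bot.get_calibration('wrist');M=np.array(C0['mount']);Rt=R.from_quat([.78,.626,0,.001]).as_matrix()
Cp=(C0,Rt@M[:3,:3],Rt@M[:3,3]+np.array([.5195,-.0193,.1986]))
print('lid hole',atz(Cp,401*.64,232*.64,.071))
C=cam('wrist'); im=bot.camera('wrist'); save('w4.png',cv2.resize(im,(800,600)))
o=bot.get_obs();print(o['eef_pos'],o['tool_rot'],o['joint_pos'].round(2))
for p in [(.507,.310,.093),(.507,.310,.063),(.535,.236,.073)]: print(proj(C,p)*800/512)
for t in ['long_pin','short_pin']:
  for r in bot.look_for('wrist',t)[:2]: print(t,r['score'],np.array(r['extent'])*800/512)
E
```

```text
lid hole [0.52941564 0.01667171 0.071     ]
[0.52227072 0.26560613 0.1992016 ] [ 5.71437547e-01  8.20645456e-01 -4.07127594e-04 -6.79963283e-06] [ 0.47  0.43  0.17  1.3  -0.    1.69]
[[400.70934202 219.57150187]]
[[400.42207701 214.70447858]]
[[401.04886892 340.74634772]]
long_pin 0.96 [406.09375 209.6875   35.       50.78125]
```

View pics/w4.png

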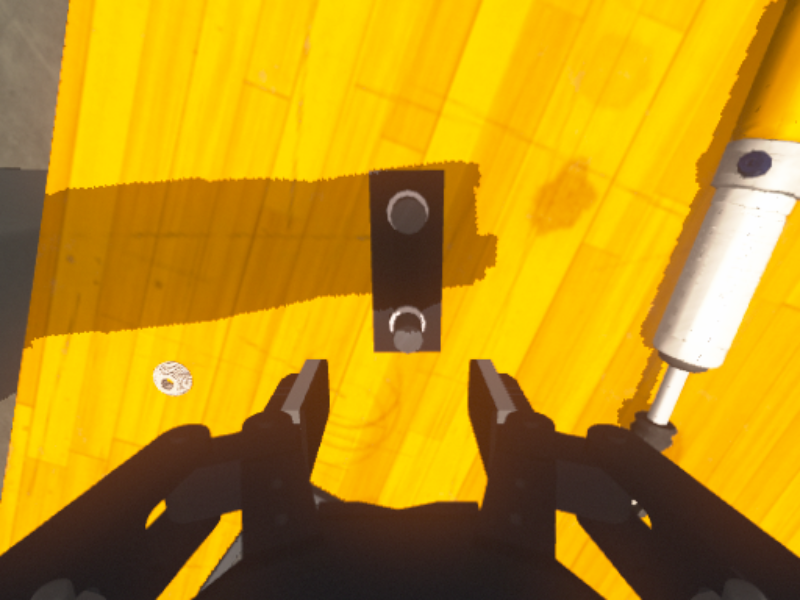

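The long pin's head top is at (407,216), and the short pin's head is at (408,341), both in the 800-pixel view.

```bash
python3 - <<'E'
from h import *
C=cam('wrist');o=bot.get_obs();Rt=R.from_quat(o['tool_rot']).as_matrix()
p=atz(C,407.3*.64,216.5*.64,.093);c=atz(C,407.7*.64,212*.64,.063);s=atz(C,408*.64,341*.64,.073)
print(p,c,s,np.linalg.norm((p-s)[:2]),np.linalg.norm((c-s)[:2]))
for g in (p,c): print('units',Rt.T@(np.r_[g[:2],.077]-o['eef_pos'])/.05)
E
```

```text
[0.51026475 0.31311911 0.093     ] [0.51111358 0.31342954 0.063     ] [0.53983093 0.23757321 0.073     ] 0.08112546534898914 0.08111023092864045
units [0.97079879 0.09899315 2.45024762]
units [0.97072563 0.11706922 2.45024924]
```

Call:
drive_tool --rows '[{"dx": 0.5, "dy": 0.05, "dz": 0, "wx": 0, "wy": 0, "wz": 0, "hand": 50}, {"dx": 0.97, "dy": 0.1, "dz": 0, "wx": 0, "wy": 0, "wz": 0, "hand": 50}, {"dx": 0.97, "dy": 0.1, "dz": 0, "wx": 0, "wy": 0, "wz": 0, "hand": 50}, {"dx": 0.97, "dy": 0.1, "dz": 0.6, "wx": 0, "wy": 0, "wz": 0, "hand": 50}, {"dx": 0.97, "dy": 0.1, "dz": 1.2, "wx": 0, "wy": 0, "wz": 0, "hand": 50}, {"dx": 0.97, "dy": 0.1, "dz": 1.6, "wx": 0, "wy": 0, "wz": 0, "hand": 50}, {"dx": 0.97, "dy": 0.1, "dz": 1.9, "wx": 0, "wy": 0, "wz": 0, "hand": 50}, {"dx": 0.97, "dy": 0.1, "dz": 2.15, "wx": 0, "wy": 0, "wz": 0, "hand": 50}, {"dx": 0.97, "dy": 0.1, "dz": 2.4, "wx": 0, "wy": 0, "wz": 0, "hand": 50}, {"dx": 0.97, "dy": 0.1, "dz": 2.4, "wx": 0, "wy": 0, "wz": 0, "hand": 50}, {"dx": 0.97, "dy": 0.1, "dz": 2.4, "wx": 0, "wy": 0, "wz": 0, "hand": 35}, {"dx": 0.97, "dy": 0.1, "dz": 2.4, "wx": 0, "wy": 0, "wz": 0, "hand": 20}, {"dx": 0.97, "dy": 0.1, "dz": 2.4, "wx": 0, "wy": 0, "wz": 0, "hand": 10}, {"dx": 0.97, "dy": 0.1, "dz": 2.4, "wx": 0, "wy": 0, "wz": 0, "hand": 5}, {"dx": 0.97, "dy": 0.1, "dz": 2.4, "wx": 0, "wy": 0, "wz": 0, "hand": 5}, {"dx": 0.97, "dy": 0.1, "dz": 2.4, "wx": 0, "wy": 0, "wz": 0, "hand": 5}]'

```text
clock: 9.25
eef_pos: [0.5107, 0.315, 0.0805]
tool_rot: [0.57, 0.821, 0.001, 0.0]
ft_force: [0.1, 0.1, 6.0]
grip_width: 0.018
grasp_force: 58.8
```

Call:
drive_tool --rows '[{"dx": 0, "dy": 0, "dz": -0.2, "wx": 0, "wy": 0, "wz": 0, "hand": 5}, {"dx": 0, "dy": 0, "dz": -0.5, "wx": 0, "wy": 0, "wz": 0, "hand": 5}, {"dx": 0, "dy": 0, "dz": -0.9, "wx": 0, "wy": 0, "wz": 0, "hand": 5}, {"dx": 0, "dy": 0, "dz": -1.3, "wx": 0, "wy": 0, "wz": 0, "hand": 5}, {"dx": 0, "dy": 0, "dz": -1.7, "wx": 0, "wy": 0, "wz": 0, "hand": 5}, {"dx": 0, "dy": 0, "dz": -2.1, "wx": 0, "wy": 0, "wz": 0, "hand": 5}, {"dx": 0, "dy": 0, "dz": -2.1, "wx": 0, "wy": 0, "wz": 0, "hand": 5}, {"dx": 0, "dy": 0, "dz": -2.1, "wx": 0, "wy": 0, "wz": 0, "hand": 5}]'

```text
clock: 10.05
eef_pos: [0.5097, 0.3144, 0.184]
tool_rot: [0.57, 0.821, -0.0, -0.0]
ft_force: [0.0, -0.5, -1.7]
grip_width: 0.0175
grasp_force: 59.0
```

```bash
python3 - <<'E'
from h import *
C=cam('wrist'); im=bot.camera('wrist'); a=im[170:360,140:380]; save('w5.png',cv2.resize(a,(758,600),interpolation=cv2.INTER_CUBIC))
o=bot.get_obs();print(o['eef_pos'],o['tool_rot'],o['grip_width'],o['grasp_force'],o['ft_force'])
Rt=R.from_quat(o['tool_rot']).as_matrix()
for off in (.012,.0175,.038,.063,.068): print(off,((proj(C,o['eef_pos']+Rt@[0,0,off-0.0])-[140,170])*758/240).round(1))
for r in bot.outline_of('wrist','long_pin')[:1]:
  print(r['score'],r['extent'])
E
```

```text
[0.50922316 0.31408569 0.18312608] [ 5.70260913e-01  8.21462945e-01 -9.67202245e-04 -4.30640348e-04] 0.017954067616546925 58.95813345909119 [-0.34015939 -0.17932948 -1.22546603]
0.012 [[360.1 216.9]]
0.0175 [[360.1 204.1]]
0.038 [[360.  162.7]]
0.063 [[360.  122.9]]
0.068 [[360.  116.1]]
0.81 [252.3, 241.0, 35.6, 76.8]
```

View pics/w5.png

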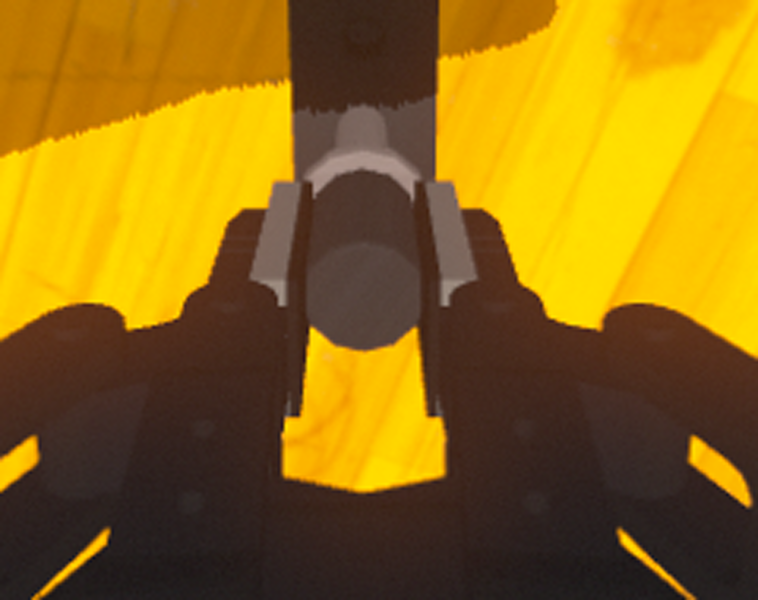

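The pin is held upright. In the crop the head top is centred at (364,296), the collar's upper rim is at y≈150, and the tip's far edge is at (362,104). Next I work out where it sits in the hand.

```bash
python3 - <<'E'
from h import *
c=bot.get_calibration('wrist');M=np.array(c['mount']);C=(c,M[:3,:3],M[:3,3])
px=lambda a:np.array(a)*240/758+[140,170]
print('head',atz(C,*px((364,296)),-.0125))
# predicted outlines for tool x offset of axis
th=np.linspace(0,2*np.pi,73)
for x in (-.003,-.0015,0,.0015,.003):
    out=[]
    for z,r in [(-.0125,.010),(.0175,.013),(.0645,.006),(.0685,.004)]:
        P=np.c_[x+r*np.cos(th),.0*th+r*np.sin(th),0*th+z]; q=(proj(C,P)-[140,170])*758/240
        out.append([q[:,0].min().round(),q[:,0].max().round(),q[:,1].min().round(),q[:,1].max().round()])
    print(x,out)
E
```

```text
head [-1.26080015e-03  4.79755914e-05 -1.25000000e-02]
-0.003 [[np.float64(300.0), np.float64(428.0), np.float64(248.0), np.float64(362.0)], [np.float64(295.0), np.float64(432.0), np.float64(156.0), np.float64(281.0)], [np.float64(338.0), np.float64(388.0), np.float64(110.0), np.float64(156.0)], [np.float64(347.0), np.float64(379.0), np.float64(112.0), np.float64(143.0)]]
-0.0015 [[np.float64(299.0), np.float64(428.0), np.float64(239.0), np.float64(353.0)], [np.float64(294.0), np.float64(432.0), np.float64(149.0), np.float64(274.0)], [np.float64(338.0), np.float64(388.0), np.float64(104.0), np.float64(151.0)], [np.float64(347.0), np.float64(379.0), np.float64(106.0), np.float64(137.0)]]
0 [[np.float64(299.0), np.float64(428.0), np.float64(230.0), np.float64(345.0)], [np.float64(294.0), np.float64(432.0), np.float64(141.0), np.float64(267.0)], [np.float64(338.0), np.float64(388.0), np.float64(98.0), np.float64(145.0)], [np.float64(347.0), np.float64(379.0), np.float64(101.0), np.float64(131.0)]]
0.0015 [[np.float64(299.0), np.float64(428.0), np.float64(221.0), np.float64(337.0)], [np.float64(294.0), np.float64(432.0), np.float64(133.0), np.float64(260.0)], [np.float64(338.0), np.float64(388.0), np.float64(92.0), np.float64(139.0)], [np.float64(347.0), np.float64(379.0), np.float64(95.0), np.float64(126.0)]]
0.003 [[np.float64(299.0), np.float64(429.0), np.float64(212.0), np.float64(328.0)], [np.float64(294.0), np.float64(433.0), np.float64(126.0), np.float64(253.0)], [np.float64(338.0), np.float64(388.0), np.float64(86.0), np.float64(133.0)], [np.float64(346.0), np.float64(379.0), np.float64(89.0), np.float64(120.0)]]
```

The pin axis sits about 1.3 mm toward tool -x and is upright. I'm moving over the lid hole with the yaw turned back.

Call:
drive_tool --rows '[{"dx": -0.5, "dy": -0.15, "dz": 0, "wx": 0, "wy": 0, "wz": 0.6, "hand": 5}, {"dx": -1.2, "dy": -0.36, "dz": 0, "wx": 0, "wy": 0, "wz": 1.4, "hand": 5}, {"dx": -2, "dy": -0.6, "dz": 0, "wx": 0, "wy": 0, "wz": 2.3, "hand": 5}, {"dx": -2.8, "dy": -0.83, "dz": 0, "wx": 0, "wy": 0, "wz": 3.2, "hand": 5}, {"dx": -3.6, "dy": -1.07, "dz": 0, "wx": 0, "wy": 0, "wz": 4.2, "hand": 5}, {"dx": -4.4, "dy": -1.3, "dz": 0, "wx": 0, "wy": 0, "wz": 5.2, "hand": 5}, {"dx": -5.1, "dy": -1.5, "dz": 0, "wx": 0, "wy": 0, "wz": 6, "hand": 5}, {"dx": -5.5, "dy": -1.63, "dz": 0, "wx": 0, "wy": 0, "wz": 6.6, "hand": 5}, {"dx": -5.69, "dy": -1.69, "dz": 0, "wx": 0, "wy": 0, "wz": 6.6, "hand": 5}, {"dx": -5.69, "dy": -1.69, "dz": 0, "wx": 0, "wy": 0, "wz": 6.6, "hand": 5}, {"dx": -5.69, "dy": -1.69, "dz": 0, "wx": 0, "wy": 0, "wz": 6.6, "hand": 5}, {"dx": -5.69, "dy": -1.69, "dz": 0, "wx": 0, "wy": 0, "wz": 6.6, "hand": 5}]'

```text
clock: 11.35
eef_pos: [0.53, 0.0196, 0.184]
tool_rot: [0.779, 0.627, -0.0, -0.0]
ft_force: [0.0, 0.7, -1.5]
grip_width: 0.0179
grasp_force: 58.9
```

```bash
python3 - <<'E'
from h import *
ps=[]
for i in range(4):
    im=bot.camera('wrist' if i==3 else 'top'); o=bot.get_obs(); ps.append(o['eef_pos'])
print(np.array(ps).round(4),R.from_quat(o['tool_rot']).as_matrix().round(4).tolist())
C=cam('wrist')
a=im[150:360,130:390]; save('w6.png',cv2.resize(a,(743,600),interpolation=cv2.INTER_CUBIC))
Rt=R.from_quat(o['tool_rot']).as_matrix()
e=np.mean(ps,0)+Rt@[-.0013,0,0]; print('pin',e,'move',Rt.T@(np.array([.5294,.0170,e[2]])-e)/.05)
print('hole px',(proj(C,[.5294,.0167,.071])-[130,150])*743/260)
E
```

```text
[[0.5301 0.0197 0.1841]
 [0.5301 0.0196 0.1842]
 [0.5302 0.0195 0.1843]
 [0.5302 0.0193 0.1843]] [[0.2155, 0.9765, -0.0], [0.9765, -0.2155, 0.0001], [0.0001, -0.0, -1.0]]
pin [0.52985122 0.01823155 0.18421549] move [-2.59970227e-02 -3.50468650e-03 -1.86728404e-06]
hole px [[354.42872132 124.72051702]]
```

View pics/w6.png

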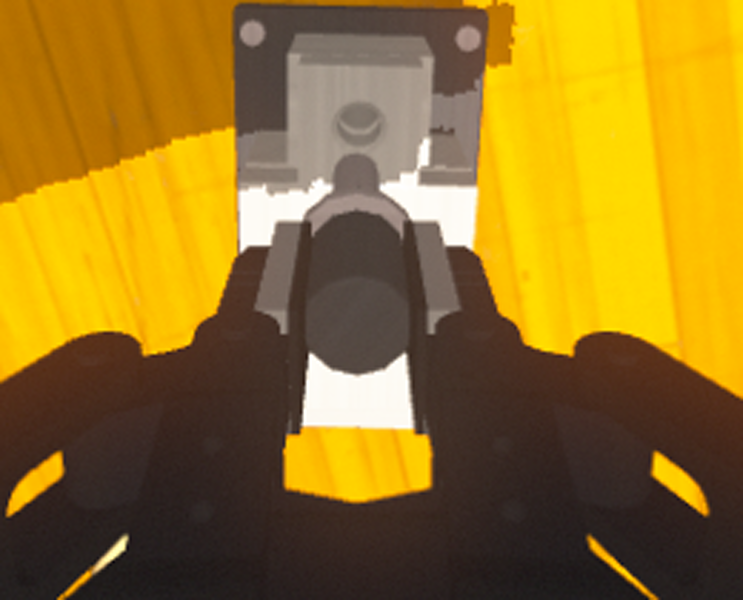

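The hole is centred at about (359,122) and the pin tip at about (356,170), so the hole is slightly to the right. I'll refine the offset.

```bash
python3 - <<'E'
from h import *
c=bot.get_calibration('wrist');M=np.array(c['mount']);C=(c,M[:3,:3],M[:3,3])
px=lambda a:np.array(a)*260/743+[130,150]
for z in (.111,.1135): print('hole in tool',atz(C,*px((359,122.5)),z))
print('head',atz(C,*px((357.5,326)),-.0125),'tip',atz(C,*px((356,172)),.0665))
im=bot.camera('wrist'); g=cv2.cvtColor(im,cv2.COLOR_RGB2GRAY)[180:206,238:274]
print(g[::2,::2])
E
```

```text
hole in tool [-0.00126859  0.00129219  0.111     ]
hole in tool [-0.00200277  0.00130311  0.1135    ]
head [-0.00146566  0.00057451 -0.0125    ] tip [-0.00208489  0.00032098  0.0665    ]
[[154 156 160 156 153 158 156 160 156 159 156 153 156 156 155 157 159 161]
 [155 159 160 156 155 158 157 157 157 160 156 154 157 156 156 157 159 161]
 [154 159 160 155 154 159 157 158 154 156 156 154 156 156 158 157 159 162]
 [155 157 159 155 155 159 148 132 126 129 126 142 157 157 157 157 161 160]
 [154 159 161 155 155 146 120 117 119 119 119 119 136 158 156 157 161 161]
 [156 158 161 156 150 134 113 116 118 118 117 115 133 143 157 156 162 161]
 [156 159 161 156 140 130 124 117 117 118 116 119 138 139 157 157 161 162]
 [156 160 161 157 142 115 142 137 125 125 134 151 116 144 156 160 160 161]
 [157 158 161 157 146 133 116 139 150 150 136 120 123 144 156 160 161 161]
 [156 160 163 157 153 151 125 119 121 122 120 124 147 152 158 160 160 161]
 [158 161 162 154 157 156 151 139 128 129 133 150 153 158 158 159 163 160]
 [158 159 163 156 157 161 156 156 154 159 155 154 159 159 158 159 162 161]
 [158 160 162 156 156 160 129 111 107 116 134 156 161 160 157 160 163 160]]
```

Call:
drive_tool --rows '[{"dx": -0.01, "dy": 0.015, "dz": 0.2, "wx": 0, "wy": 0, "wz": 0, "hand": 5}, {"dx": -0.01, "dy": 0.015, "dz": 0.4, "wx": 0, "wy": 0, "wz": 0, "hand": 5}, {"dx": -0.01, "dy": 0.015, "dz": 0.6, "wx": 0, "wy": 0, "wz": 0, "hand": 5}, {"dx": -0.01, "dy": 0.015, "dz": 0.75, "wx": 0, "wy": 0, "wz": 0, "hand": 5}, {"dx": -0.01, "dy": 0.015, "dz": 0.85, "wx": 0, "wy": 0, "wz": 0, "hand": 5}, {"dx": -0.01, "dy": 0.015, "dz": 0.92, "wx": 0, "wy": 0, "wz": 0, "hand": 5}, {"dx": -0.01, "dy": 0.015, "dz": 0.98, "wx": 0, "wy": 0, "wz": 0, "hand": 5}, {"dx": -0.01, "dy": 0.015, "dz": 1.02, "wx": 0, "wy": 0, "wz": 0, "hand": 5}, {"dx": -0.01, "dy": 0.015, "dz": 1.02, "wx": 0, "wy": 0, "wz": 0, "hand": 5}]'

```text
clock: 12.5
eef_pos: [0.5308, 0.0177, 0.1332]
tool_rot: [0.78, 0.626, -0.0, -0.0]
ft_force: [-0.5, 0.2, -1.2]
grip_width: 0.0177
grasp_force: 58.9
```

Call:
drive_tool --rows '[{"dx": 0, "dy": 0, "dz": 0.07, "wx": 0, "wy": 0, "wz": 0, "hand": 5}, {"dx": 0, "dy": 0, "dz": 0.14, "wx": 0, "wy": 0, "wz": 0, "hand": 5}, {"dx": 0, "dy": 0, "dz": 0.21, "wx": 0, "wy": 0, "wz": 0, "hand": 5}, {"dx": 0, "dy": 0, "dz": 0.27, "wx": 0, "wy": 0, "wz": 0, "hand": 5}, {"dx": 0, "dy": 0, "dz": 0.33, "wx": 0, "wy": 0, "wz": 0, "hand": 5}, {"dx": 0, "dy": 0, "dz": 0.38, "wx": 0, "wy": 0, "wz": 0, "hand": 5}, {"dx": 0, "dy": 0, "dz": 0.42, "wx": 0, "wy": 0, "wz": 0, "hand": 5}, {"dx": 0, "dy": 0, "dz": 0.42, "wx": 0, "wy": 0, "wz": 0, "hand": 5}]'

```text
clock: 13.3
eef_pos: [0.5306, 0.0177, 0.112]
tool_rot: [0.78, 0.626, -0.0, -0.0]
ft_force: [-0.0, -0.8, -1.3]
grip_width: 0.0185
grasp_force: 58.9
```

Call:
drive_tool --rows '[{"dx": 0, "dy": 0, "dz": 0.08, "wx": 0, "wy": 0, "wz": 0, "hand": 5}, {"dx": 0, "dy": 0, "dz": 0.16, "wx": 0, "wy": 0, "wz": 0, "hand": 5}, {"dx": 0, "dy": 0, "dz": 0.23, "wx": 0, "wy": 0, "wz": 0, "hand": 5}, {"dx": 0, "dy": 0, "dz": 0.3, "wx": 0, "wy": 0, "wz": 0, "hand": 5}, {"dx": 0, "dy": 0, "dz": 0.35, "wx": 0, "wy": 0, "wz": 0, "hand": 5}, {"dx": 0, "dy": 0, "dz": 0.39, "wx": 0, "wy": 0, "wz": 0, "hand": 5}, {"dx": 0, "dy": 0, "dz": 0.42, "wx": 0, "wy": 0, "wz": 0, "hand": 5}, {"dx": 0, "dy": 0, "dz": 0.42, "wx": 0, "wy": 0, "wz": 0, "hand": 5}]'

```text
clock: 14.1
eef_pos: [0.5308, 0.0178, 0.0915]
tool_rot: [0.78, 0.626, 0.0, -0.0]
ft_force: [-0.8, 0.8, 0.2]
grip_width: 0.0181
grasp_force: 59.2
```

Call:
drive_tool --rows '[{"dx": 0, "dy": 0, "dz": 0.02, "wx": 0, "wy": 0, "wz": 0, "hand": 5}, {"dx": 0, "dy": 0, "dz": 0.04, "wx": 0, "wy": 0, "wz": 0, "hand": 5}, {"dx": 0, "dy": 0, "dz": 0.06, "wx": 0, "wy": 0, "wz": 0, "hand": 5}, {"dx": 0, "dy": 0, "dz": 0.06, "wx": 0, "wy": 0, "wz": 0, "hand": 5}]'

```text
clock: 14.5
eef_pos: [0.5309, 0.0181, 0.0888]
tool_rot: [0.78, 0.626, 0.0, -0.0]
ft_force: [-1.5, 0.4, 4.5]
grip_width: 0.018
grasp_force: 59.5
```

Call:
drive_tool --rows '[{"dx": 0, "dy": 0, "dz": 0.02, "wx": 0, "wy": 0, "wz": 0, "hand": 5}, {"dx": 0, "dy": 0, "dz": 0.04, "wx": 0, "wy": 0, "wz": 0, "hand": 5}, {"dx": 0, "dy": 0, "dz": 0.06, "wx": 0, "wy": 0, "wz": 0, "hand": 5}, {"dx": 0, "dy": 0, "dz": 0.06, "wx": 0, "wy": 0, "wz": 0, "hand": 5}]'

```text
clock: 14.9
eef_pos: [0.5311, 0.0182, 0.0882]
tool_rot: [0.78, 0.626, 0.001, 0.0]
ft_force: [-8.4, 1.3, 19.3]
grip_width: 0.018
grasp_force: 61.3
```

Call:
drive_tool --rows '[{"dx": 0, "dy": -0.01, "dz": 0, "wx": 0, "wy": 0, "wz": 0, "hand": 5}, {"dx": 0, "dy": -0.02, "dz": 0, "wx": 0, "wy": 0, "wz": 0, "hand": 5}, {"dx": 0, "dy": -0.02, "dz": 0, "wx": 0, "wy": 0, "wz": 0, "hand": 5}, {"dx": 0, "dy": -0.02, "dz": 0, "wx": 0, "wy": 0, "wz": 0, "hand": 5}]'

```text
clock: 15.3
eef_pos: [0.531, 0.0182, 0.0882]
tool_rot: [0.78, 0.626, 0.002, 0.001]
ft_force: [-5.5, 0.4, 17.1]
grip_width: 0.0182
grasp_force: 61.2
```

```bash
python3 - <<'E'
from h import *
im=bot.camera('scene'); a=im[125:225,230:340]; save('s2.png',cv2.resize(a,(660,600),interpolation=cv2.INTER_CUBIC))
o=bot.get_obs();print(o['eef_pos'],o['ft_force'],o['ft_torque'])
E
```

```text
[0.53101222 0.01821286 0.08825885] [-5.7814494   0.29280959 17.91159452] [ 0.18751869  1.12135683 -0.06104583]
```

View pics/s2.png

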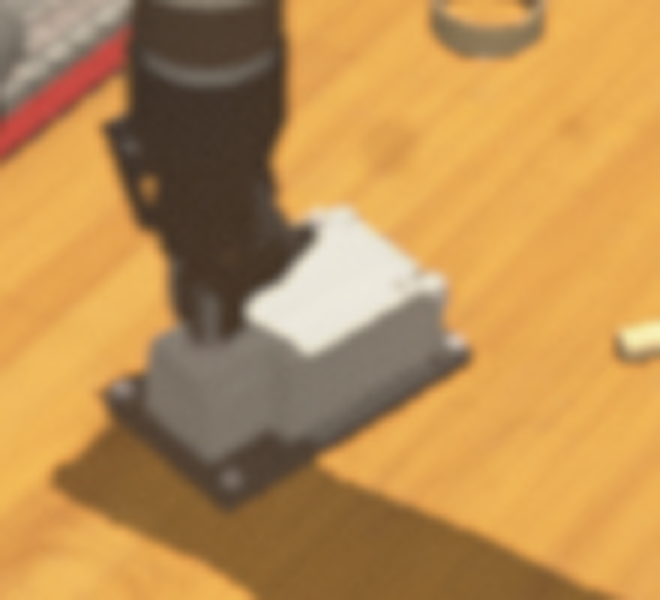

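The scene view shows the two halves flush with no gap. The measured height also matches the fully shut value: tip at 19.7 mm against a nominal 20 mm. I'll relieve a little more side load and add slight pressure.

Call:
drive_tool --rows '[{"dx": 0, "dy": -0.02, "dz": 0.01, "wx": 0, "wy": 0, "wz": 0, "hand": 5}, {"dx": 0, "dy": -0.03, "dz": 0.02, "wx": 0, "wy": 0, "wz": 0, "hand": 5}, {"dx": 0, "dy": -0.03, "dz": 0.02, "wx": 0, "wy": 0, "wz": 0, "hand": 5}, {"dx": 0, "dy": -0.03, "dz": 0.02, "wx": 0, "wy": 0, "wz": 0, "hand": 5}, {"dx": 0, "dy": -0.03, "dz": 0.02, "wx": 0, "wy": 0, "wz": 0, "hand": 5}]'

```text
clock: 15.85
eef_pos: [0.5309, 0.0182, 0.0882]
tool_rot: [0.78, 0.626, 0.003, 0.002]
ft_force: [-3.6, 0.3, 19.8]
grip_width: 0.0177
grasp_force: 61.2
```

```bash
python3 -c "
from workcell import bot
print(bot.job_done())"
```

```text
the job is handed in; nothing more can be done
None
```

I handed the job in at about 16 s: the lid is closed, the long pin is down through both holes with its collar on the upper half, and the arm is still gripping it and pressing with about 20 N. The halves look flush and the pin stopped at the fully shut height; the result of the judging was not shown.

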